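Unstop the squat glaze jar

TASK

Open the squat, wide glaze jar (not the tall slim one): take its tight stopper by the flat wooden grip, rock it clearly to one broad side and to the other, twice each way, while easing it upward in the neck, then draw it straight up out of the jar. Set the stopper down in the empty shallow white dish, without dropping it, and let go.

Things in the scene. Friction and masses are not known exactly. Their poses are not given: they have to be found in the camera images.
- stopper_mid (a point): Half-way up the squat jar's loose stopper (40 g, 64 mm tall), on its axis, z up it. Below: a cork plug 28 mm in diameter, 28 mm tall, pressed 20 mm into the neck (this point is then 12 mm above the mouth). Above: a flat upright wooden grip, 44 mm long (x), 16 mm thick (y: its broad faces look to +y and -y), 36 mm tall; its centre is 14 mm above this point.
- stopper_top (a point): Centre of the top of the same stopper's grip, 32 mm above stopper_mid, same axes. A rock counts when the stopper leans 4 degrees or more to a broad side (+y or -y) with the plug still 4 mm deep or more; lean it about 8 degrees, turning about the lips in the neck, and ease it up some 2 mm a rock. The neck stops it at about 15 degrees.
- jar_mouth (a point): Centre of the mouth, at its rim, 95 mm above the table, of the fixed squat white jar (112 mm across; neck 58 mm outside, 42 mm inside). Axes as the stopper's. Sprung rubber lips 9 mm below the mouth hold the plug: up to about 20 N to pull out straight. Leave the fixed tall jar nearby (68 mm across, 140 mm tall, like stopper, top at 184 mm).
- dish_in (a point): Centre of the flat inner floor, 6 mm above the table, of the empty shallow white dish: loose, 140 mm across its rim, 22 mm tall, its inner floor about 104 mm across.
There are look-alikes about, which are no part of the job. Leave any orange or turquoise look-alike of the part that bears jar_mouth alone.

How it is judged:
By the outcome, as a careful person would: the job done as asked, in the order asked, and still so for the second after the job is handed in, with the robot touching nothing.
It also fails if it takes over 45 s, if anything falls off the work surface, if the arm or the gripper's body presses on something with over 40 N, if the wrist force passes 120 N, or if a joint passes its speed limit or range.

ROBOT

A 6-joint arm with a two-finger parallel gripper is mounted at the origin on the work surface. World frame = base frame: x ahead of the robot, y to its left, z up, the work surface at z = 0. Lengths are in m, angles in rad, forces in N, time in s.
With the tool pointing down it reaches from about 0.35 to 0.8 m from the base axis. Payload 7.3 kg.
Tool frame: the origin (TCP) lies between the finger pads; the fingertips stand 25 mm ahead of it and the grasp point (between the pads) lies 6 mm ahead of it (r.tip_extent is the distance from the TCP to the fingertips, in m); z points along the fingers, y is the direction in which the jaws open and shut (so a half turn about z gives the same grasp; the last joint's range is limited). The gripper opens to 85 mm and grips with 20 to 120 N. Pads are 22 mm wide; open, the fingers measure 114 mm over their backs; the gripper's body (76 mm by 85 mm) begins 54 mm behind the grasp point. The pads swing forward as they close: fully open they stand 13 mm farther back than shut.
Start: joints at [-1.469, 0.342, 1.524, -0, 1.275, -0.146], TCP at [0.129, -0.509, 0.256] pointing down, gripper open.
Joint ranges: [-2.53, 2.53], [-0.77, 2.02], [0.04, 2.7], [-1, 4.14], [0.28, 2.66], [-3.11, 3.11]. Speed limits (rad/s): [2.57, 2.57, 3.14, 3.14, 3.14, 3.14].

INTERFACE

Orientations are given as a unit quaternion [x, y, z, w].
In Python, from workcell import r, command_gripper, optics gives the robot as it stands. The module is installed in compiled form; this text tells all that it offers. Calls block until the motion is done:
- r.reach(position, orientation): joint-space move of the TCP to a pose.
- r.move_straight(position, orientation=None, speed=0.15, max_force=None): straight line of the TCP; orientation=None keeps the orientation; speed is the mean speed in m/s. With max_force (N) it stops when the force on the tool has changed by that much, and returns True; else False.
- r.movej(angles): joint-space move.
- command_gripper(opening, force=None): finger opening in m; force is the grip in N (None keeps the last); returns when the fingers have stopped.
- r.hold(seconds).
- r.solve_ik(position, orientation): joint angles nearest the present ones, or None.
- r.read_state(): the state.
- optics.get_image(name): name is "scene" or "top" or "wrist"; returns (picture, depth): 420x560x3 uint8, red, green, blue; 420x560 float32, m along the optical axis (not along the pixel's ray), 0 where there is no reading.
- optics.camera_model(name): a dict with "K" (3x3 intrinsics, pixels), "k1" (the pictures are not rectified: a ray, as slopes to the right and down, at radius r is drawn at 1 + k1 r^2 times it, then the intrinsics apply), "R" (3x3) and "t" (3): a world point X has camera coordinates R X + t; the wrist camera has in their place "tool_from_camera" (4x4, takes a point from camera to tool coordinates, whose origin is the TCP and whose axes are the flange's). Camera axes: x right, y down, z forward; pixel columns grow to the right and rows downward; lengths in m; the calibration is good to about 2 mm. A picture is of the moment at which its call begins: read the wrist's pose just before it. camera_model takes no time and is no camera call.
A pose or a line that the arm cannot do raises r.PlanningError and nothing moves.
- r.finish_job(): hands the job in, once; it reports no verdict.
The state is a dict: "time_s": time; "joint_positions": joint angles; "dq": joint speeds; "tau": joint torques, N m; "eef_pos": TCP position; "eef_rot": TCP orientation; "contact_force": force on the tool from outside, world axes, zero at the start; "torque": the same for the moment, N m; "grip_width": finger opening in m.
Only numpy, scipy, OpenCV 4.12 (cv2) and the standard library are available. Lean on these libraries where they do the work, as an engineer would, in place of code of your own. Each camera call takes 0.05 s, during which the arm holds its last target.

## Working session

There is one attempt and no reset: what is moved stays moved. The work goes in short steps, each a Python script; the robot and the scene stay as the last script left them, time stands still between calls to the robot, and variables do not carry over. Pictures are saved under pics/ and viewed, and the job is handed in when it is done.

```bash
mkdir -p pics
python3 - <<'E'
from workcell import r, command_gripper, optics
import numpy as np,cv2,pickle
D={}
for n in ["scene","top"]:
    p,d=optics.get_image(n); m=optics.camera_model(n); D[n]=(p,d,m)
    cv2.imwrite(f"pics/{n}0.png",p[:,:,::-1]); print(n,m)
pickle.dump(D,open("d0.pkl","wb"))
print(r.read_state()["time_s"],r.read_state()["eef_rot"],optics.camera_model("wrist"))
E
```

```text
scene {'K': array([[383.47799171,   0.        , 278.04326528],
       [  0.        , 383.47799171, 208.3893317 ],
       [  0.        ,   0.        ,   1.        ]]), 'k1': -0.04008609403195363, 'R': array([[-5.35687651e-01,  8.44416130e-01,  3.74544104e-04],
       [ 6.87512515e-01,  4.36407288e-01, -5.80409528e-01],
       [-4.90270621e-01, -3.10660713e-01, -8.14324652e-01]]), 't': array([ 0.22733288, -0.29371091,  1.11855693])}
top {'K': array([[521.26672264,   0.        , 286.98959814],
       [  0.        , 521.26672264, 209.66912569],
       [  0.        ,   0.        ,   1.        ]]), 'k1': -0.1950210541741094, 'R': array([[-0.03000577, -0.99952982,  0.00630743],
       [-0.99852155,  0.02968816, -0.0455339 ],
       [ 0.04532524, -0.00766439, -0.99894288]]), 't': array([0.0505302 , 0.46989856, 1.080958  ])}
0.1 [ 9.92332981e-01  1.23591099e-01  2.94576488e-05 -7.03010621e-04] {'K': array([[328.2674245 ,   0.        , 283.40072027],
       [  0.        , 328.2674245 , 211.98772598],
       [  0.        ,   0.        ,   1.        ]]), 'k1': -0.0712372792279284, 'tool_from_camera': array([[-1.17832954e-04, -9.60258935e-01, -2.79110666e-01,
         7.10772684e-02],
       [ 9.99999992e-01, -1.00484363e-04, -7.64641015e-05,
         7.16783439e-04],
       [ 4.53790793e-05, -2.79110672e-01,  9.60258939e-01,
        -1.17811790e-01],
       [ 0.00000000e+00,  0.00000000e+00,  0.00000000e+00,
         1.00000000e+00]])}
```

View pics/scene0.png

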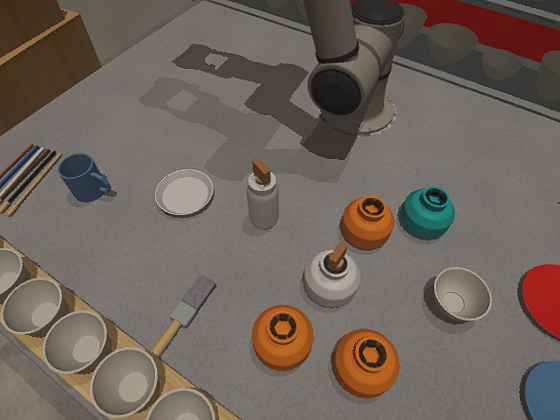

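View pics/top0.png

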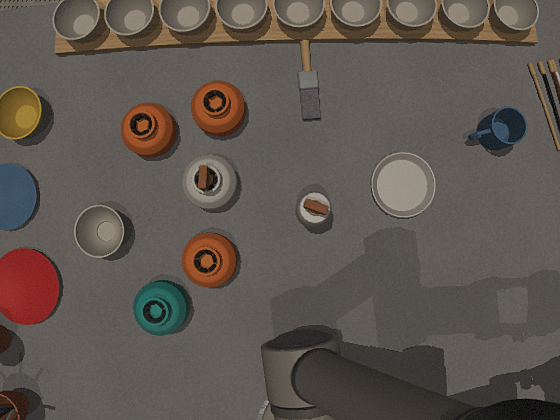

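The squat white jar is at top (210,181) / scene (332,275). The tall slim one is at top (315,208) / scene (263,200). Orange and turquoise look-alikes stand around the squat jar. The shallow white dish is at top (403,185), and the thing at top (100,232) is a deeper bowl. I'll take the white, wide, low jar and confirm it in an enlarged crop with measurements.

```bash
cat > h.py <<'E'
import numpy as np,cv2
def cam_pts(m,uv,d):
    K=m["K"]; k=m["k1"]
    n=cv2.undistortPoints(np.float64(uv).reshape(-1,1,2),K,np.array([k,0,0,0,0.])).reshape(-1,2)
    return np.c_[n,np.ones(len(n))]*np.reshape(d,(-1,1))
def ray_plane(m,uv,z):
    c=cam_pts(m,uv,np.ones(len(np.reshape(uv,(-1,2))))); R,t=m["R"],m["t"]
    C=-R.T@t; D=c@R
    return C+D*((z-C[2])/D[:,2])[:,None]
def cloud(m,mask,d):
    v,u=np.nonzero(mask&(d>0)); c=cam_pts(m,np.c_[u,v],d[v,u])
    return (c-m["t"])@m["R"],np.c_[u,v]
E
python3 - <<'E'
import pickle,numpy as np,cv2
from h import *
D=pickle.load(open("d0.pkl","rb"))
for n,b in [("top",(180,150,240,215)),("scene",(300,235,365,310)),("top",(295,185,335,235)),("top",(365,145,442,222))]:
    p,d,m=D[n]; x0,y0,x1,y1=b
    hsv=cv2.cvtColor(p,cv2.COLOR_RGB2HSV); M=np.zeros(d.shape,bool); M[y0:y1,x0:x1]=1
    br=M&(hsv[...,1]>90)&(hsv[...,2]>60)&((hsv[...,0]<20)|(hsv[...,0]>170))
    print(n,b,"brown",br.sum())
    if br.sum()>30:
        P,uv=cloud(m,br,d); print(" z pct",np.percentile(P[:,2],[5,50,90,98]).round(4))
        zt=np.percentile(P[:,2],95); T=P[P[:,2]>zt-0.006]
        (c,s,a)=cv2.minAreaRect((T[:,:2]*1000).astype(np.float32)); print(" top rect mm",c,s,a,len(T))
    wh=M&(hsv[...,1]<60)&(hsv[...,2]>110)
    P,uv=cloud(m,wh,d); print(" white z",np.percentile(P[:,2],[5,50,95,99]).round(4), "xy",P[:,:2].min(0),P[:,:2].max(0))
a=D["top"][0][140:225,170:250]; b=D["scene"][0][230:315,295:375]
cv2.imwrite("pics/crop0.png",np.hstack([cv2.resize(x,(400,425),interpolation=cv2.INTER_CUBIC) for x in(a,b)])[:,:,::-1])
E
```

```text
top (180, 150, 240, 215) brown 202
 z pct [0.1022 0.1376 0.1403 0.141 ]
 top rect mm (531.311279296875, 194.14244079589844) (15.37966537475586, 41.39411163330078) 86.9850082397461 179
 white z [0.0546 0.069  0.0946 0.0963] xy [0.47921812 0.14913292] [0.58545475 0.24865529]
scene (300, 235, 365, 310) brown 555
 z pct [0.0165 0.11   0.1382 0.1392]
 top rect mm (532.4663696289062, 194.66209411621094) (15.335396766662598, 43.17409896850586) 84.54045867919922 193
 white z [-0.0028  0.0502  0.0924  0.095 ] xy [0.41559631 0.08237177] [0.61049481 0.27956516]
top (295, 185, 335, 235) brown 241
 z pct [0.1466 0.1825 0.1844 0.1854]
 top rect mm (468.3791809082031, -13.123088836669922) (42.58400344848633, 15.173385620117188) 68.82000732421875 202
 white z [0.1356 0.1388 0.1417 0.154 ] xy [ 0.44096303 -0.04341051] [0.49526938 0.01505053]
top (365, 145, 442, 222) brown 0
 white z [0.0015 0.0058 0.021  0.0234] xy [ 0.44844189 -0.2855724 ] [ 0.58881041 -0.14211074]
```

View pics/crop0.png

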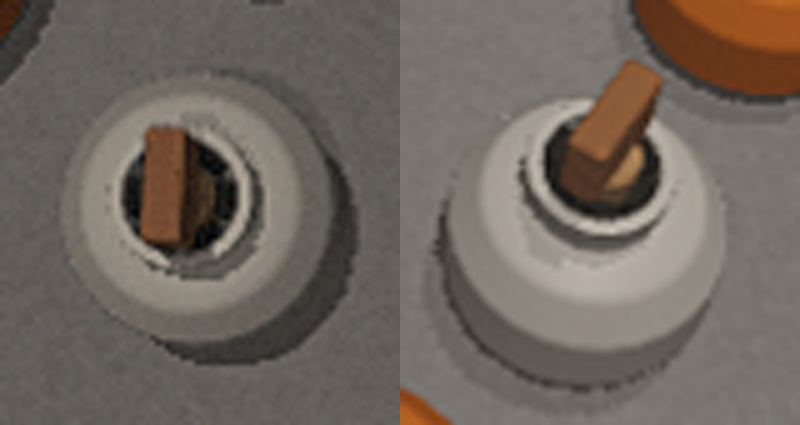

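The crop confirms it: a white squat body with a brown upright grip in a wide neck, grip top at z≈0.139 and rim at z≈0.095, as described. The grip's long axis is near world x (about -4°). I'll hover and refine with the wrist camera.

Run:
```python
from workcell import r, command_gripper, optics
import numpy as np,cv2,pickle
from h import *
from scipy.spatial.transform import Rotation as Ro
D=pickle.load(open("d0.pkl","rb"))
# dish rim and jar rim centres (depth bands)
for n in ["top","scene"]:
    p,d,m=D[n]; P,uv=cloud(m,np.ones(d.shape,bool),d)
    for nm,c,rr,z0,z1 in [("dish",(.517,-.214),.085,.016,.03),("mouth",(.532,.194),.035,.09,.099)]:
        s=(np.hypot(*(P[:,:2]-c).T)<rr)&(P[:,2]>z0)&(P[:,2]<z1)
        if s.sum()>10:
            q=(P[s,:2]*1000).astype(np.float32); print(n,nm,s.sum(),cv2.minEnclosingCircle(q))
y=np.radians(-4.3)/2
q=[np.cos(y),np.sin(y),0,0]
r.reach([0.532,0.194,0.26],q)
st=r.read_state(); p,d=optics.get_image("wrist"); m=optics.camera_model("wrist")
pickle.dump((st,p,d,m),open("w1.pkl","wb")); cv2.imwrite("pics/w1.png",p[:,:,::-1])
T=np.eye(4);T[:3,:3]=Ro.from_quat(st["eef_rot"]).as_matrix();T[:3,3]=st["eef_pos"]; T=T@m["tool_from_camera"]
m2=dict(K=m["K"],k1=m["k1"],R=T[:3,:3].T,t=-T[:3,:3].T@T[:3,3])
P,uv=cloud(m2,np.ones(d.shape,bool),d)
hsv=cv2.cvtColor(p,cv2.COLOR_RGB2HSV)[uv[:,1],uv[:,0]]
s=(np.hypot(P[:,0]-.532,P[:,1]-.194)<.04)&(P[:,2]>.132)&(P[:,2]<.146)
print(s.sum(),np.percentile(P[s,2],[5,50,95]),cv2.minAreaRect((P[s,:2]*1000).astype(np.float32)),P[s].mean(0),uv[s].mean(0))
s=(np.hypot(P[:,0]-.532,P[:,1]-.194)<.04)&(P[:,2]>.091)&(P[:,2]<.099)&(hsv[:,1]<60)&(hsv[:,2]>100)
print("mouth",s.sum(),cv2.minEnclosingCircle((P[s,:2]*1000).astype(np.float32)))
print(st["time_s"],st["eef_pos"],st["grip_width"])
```

```text
top dish 585 ((517.0591430664062, -210.02105712890625), 69.679931640625)
top mouth 318 ((532.687255859375, 193.9408416748047), 29.081079483032227)
scene dish 375 ((514.7366333007812, -208.188720703125), 70.87165832519531)
scene mouth 336 ((532.7607421875, 193.79083251953125), 29.026342391967773)
1150 [0.13657425 0.13882904 0.13993593] ((532.892822265625, 193.14794921875), (15.871159553527832, 43.36155700683594), 86.01504516601562) [0.53423974 0.19287472 0.13861543] [282.91391304 211.4826087 ]
mouth 1029 ((532.9046630859375, 193.13258361816406), 28.51351547241211)
2.95 [0.53225521 0.19328454 0.25997427] 0.08533644721084681
```

View pics/w1.png

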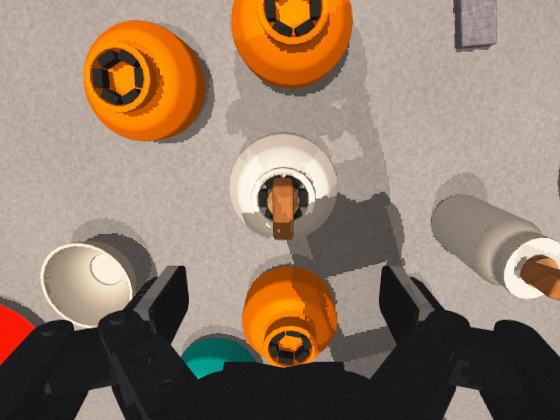

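The wrist view shows the grip at (283,208), centred between the fingers. It agrees with the other views: centre (0.533,0.1933), long axis -4.0°. Next: descend and grip.

Run:
```python
from workcell import r, command_gripper, optics
import numpy as np,cv2
y=np.radians(-4.0)/2
q=[np.cos(y),np.sin(y),0,0]
print(r.move_straight([0.5329,0.1936,0.133],q,speed=0.12,max_force=10))
s=r.read_state(); print(s["eef_pos"],s["contact_force"],s["grip_width"])
print(command_gripper(0.03,force=60)); print(command_gripper(0.0,force=60))
s=r.read_state(); print(s["time_s"],s["eef_pos"],s["contact_force"],s["torque"],s["grip_width"])
p,d=optics.get_image("wrist"); cv2.imwrite("pics/w2.png",p[:,:,::-1])
```

```text
False
[0.533361   0.19370894 0.13375341] [ 0.63697018 -0.55862961 -0.6733928 ] 0.08545890132823944
False
False
5.05 [0.53295447 0.19366694 0.13315426] [-0.38549652  0.70507204  2.38074875] [ 0.06919104  0.107244   -0.0188985 ] 0.01514765224916576
```

View pics/w2.png

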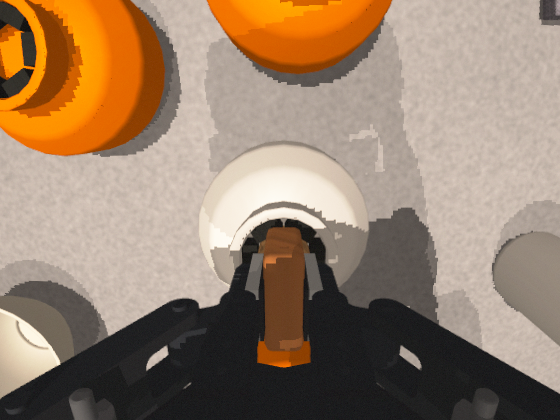

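Gripped: the pads are on the broad faces at 15 mm opening. Now the rocking, about the lips at z≈0.086, ±9° with a 2 mm rise per rock.

```bash
cat > rock.py <<'E'
from workcell import r, command_gripper, optics
import numpy as np,cv2
from scipy.spatial.transform import Rotation as Ro
s=r.read_state(); R0=Ro.from_quat(s["eef_rot"]); p0=np.array(s["eef_pos"])
yaw=np.radians(-4.0); ax=np.array([np.cos(yaw),np.sin(yaw),0]); piv=np.array([0.5329,0.1934,0.086])
def pose(deg,h):
    Q=Ro.from_rotvec(ax*np.radians(deg)); return piv+[0,0,h]+Q.apply(p0-piv),(Q*R0).as_quat()
def go(deg,h):
    p,q=pose(deg,h); r.move_straight(p,q,speed=0.015)
def rep(tag):
    s=r.read_state(); z=Ro.from_quat(s["eef_rot"]).apply([0,0,-1]); ref=R0.apply([0,0,-1])
    lean=np.degrees(np.arcsin(np.dot(np.cross(ref,z),ax)))
    print(tag,round(s["time_s"],2),"lean",round(lean,2),np.round(s["eef_pos"],4),"F",np.round(s["contact_force"],1),"M",np.round(s["torque"],2),"w",round(s["grip_width"],4),flush=True)
    return np.linalg.norm(s["contact_force"])
E
python3 - <<'E'
from rock import *
h=0
seq=[9,-9,9,-9]
for i,a in enumerate(seq):
    go(a/2,h+0.001); go(a,h+0.002); h+=0.002; r.hold(0.15); f=rep(f"rock{i}")
    if i==0:
        p,_=optics.get_image("scene"); cv2.imwrite("pics/s1.png",cv2.resize(p[200:320,260:420],(800,600))[:,:,::-1])
    if f>60: print("stop");break
    go(a/2,h);go(0,h)
rep("end")
p,_=optics.get_image("scene"); cv2.imwrite("pics/s2.png",cv2.resize(p[200:320,260:420],(800,600))[:,:,::-1])
E
```

```text
rock0 6.05 lean 8.91 [0.5323 0.1864 0.1344] F [-0.7 -2.1 -2.7] M [-0.45  0.05 -0.02] w 0.0152
rock1 7.85 lean -8.91 [0.5333 0.201  0.1364] F [ 0.7 -0.2 -3.3] M [ 0.25 -0.07  0.03] w 0.0148
rock2 9.6 lean 8.9 [0.5323 0.1864 0.1385] F [-0.5 -0.9 -3.2] M [-0.39  0.1   0.01] w 0.0156
rock3 11.35 lean -8.91 [0.5334 0.201  0.1404] F [ 0.8 -0.  -2.3] M [ 0.32 -0.09  0.09] w 0.0151
end 12.15 lean -0.06 [0.5329 0.1936 0.1412] F [-0.1  0.2 -0.6] M [0.05 0.06 0.02] w 0.015
```

View pics/s1.png

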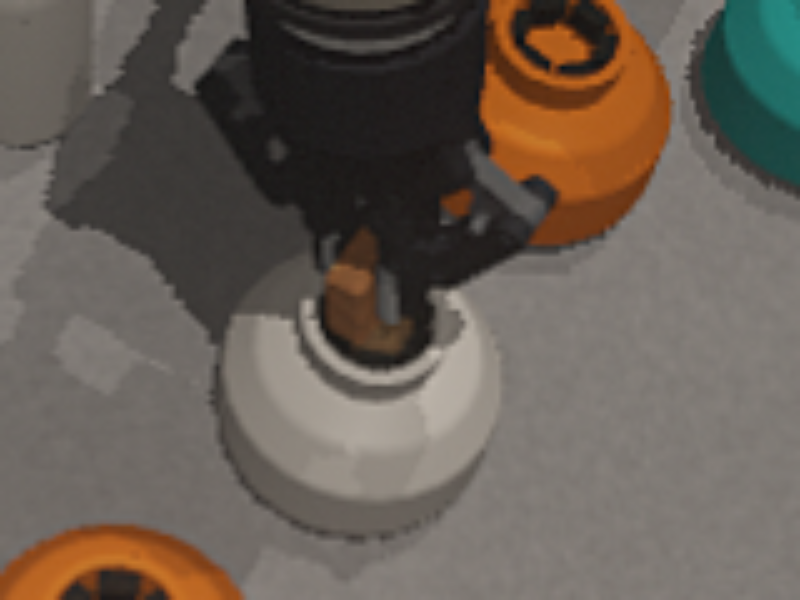

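View pics/s2.png

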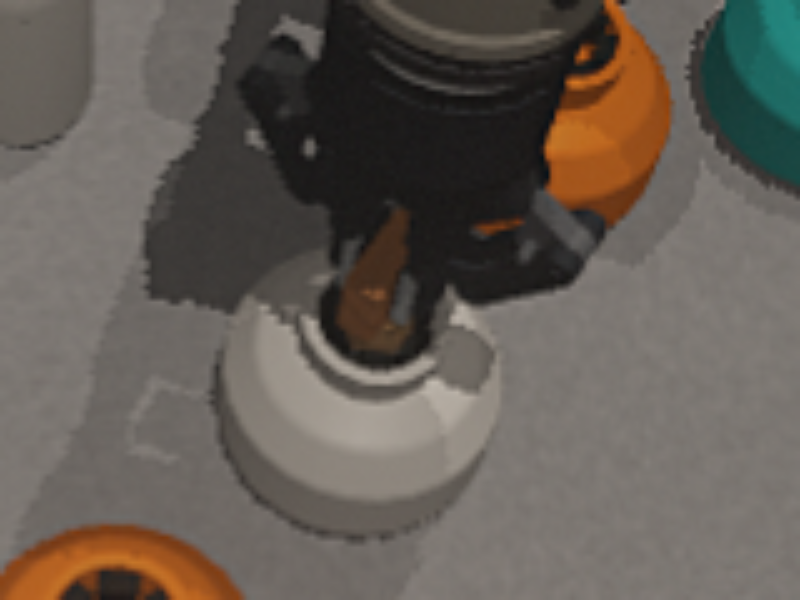

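In the first picture the grip at (355,300) leans with the gripper. In the second it stands upright and higher. All four rocks reached 8.9° with small forces. Now I'll draw it straight up.

Run:
```python
from rock import *
y=np.radians(-4.0)/2; q=[np.cos(y),np.sin(y),0,0]
r.move_straight([0.5329,0.1936,0.175],q,speed=0.03); rep("up1")
r.move_straight([0.5329,0.1936,0.300],q,speed=0.12); rep("up2")
p,d=optics.get_image("scene"); cv2.imwrite("pics/s3.png",cv2.resize(p[120:320,220:420],(600,600))[:,:,::-1])
r.reach([0.5165,-0.2095,0.30],q); rep("dish")
p,d=optics.get_image("scene"); cv2.imwrite("pics/s4.png",cv2.resize(p[70:250,100:300],(660,594))[:,:,::-1])
```

```text
up1 13.47 lean 0.06 [0.5328 0.1936 0.1747] F [ 0.2 -0.2  0.3] M [-0.    0.02 -0.02] w 0.015
up2 14.67 lean 0.05 [0.5326 0.1935 0.2991] F [ 0.1 -0.4 -1. ] M [-0.04 -0.03  0.  ] w 0.015
dish 16.21 lean 0.1 [ 0.5168 -0.2085  0.3   ] F [-0.4  0.3 -0.7] M [ 0.03 -0.08  0.01] w 0.0154
```

View pics/s3.png

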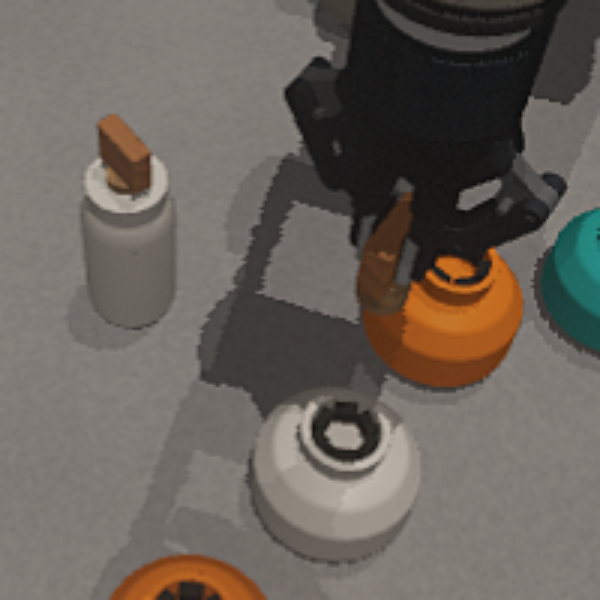

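View pics/s4.png

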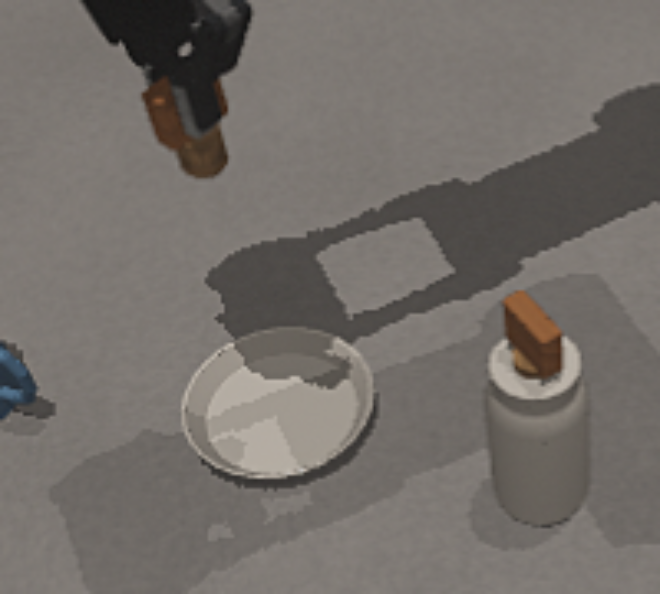

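The jar is open. The stopper hangs upright in the pads with its plug at (203,165) in the second picture, and the empty dish is below. Contact is expected at TCP z≈0.064, so I'll lower it with force sensing.

Run:
```python
from rock import *
y=np.radians(-4.0)/2; q=[np.cos(y),np.sin(y),0,0]
r.move_straight([0.5165,-0.2095,0.080],q,speed=0.12); r.hold(0.3); rep("pre")
print(r.move_straight([0.5165,-0.2095,0.056],q,speed=0.012,max_force=4)); rep("touch")
p,d=optics.get_image("scene"); cv2.imwrite("pics/s5.png",cv2.resize(p[130:250,120:260],(700,600))[:,:,::-1])
```

```text
pre 18.54 lean -0.02 [ 0.5166 -0.2095  0.0802] F [-0.3  0.  -0.6] M [ 0.03 -0.03 -0.04] w 0.0151
True
touch 19.82 lean -0.02 [ 0.5165 -0.2095  0.0641] F [-0.6 -0.   4.3] M [ 0.04  0.13 -0.06] w 0.0152
```

View pics/s5.png

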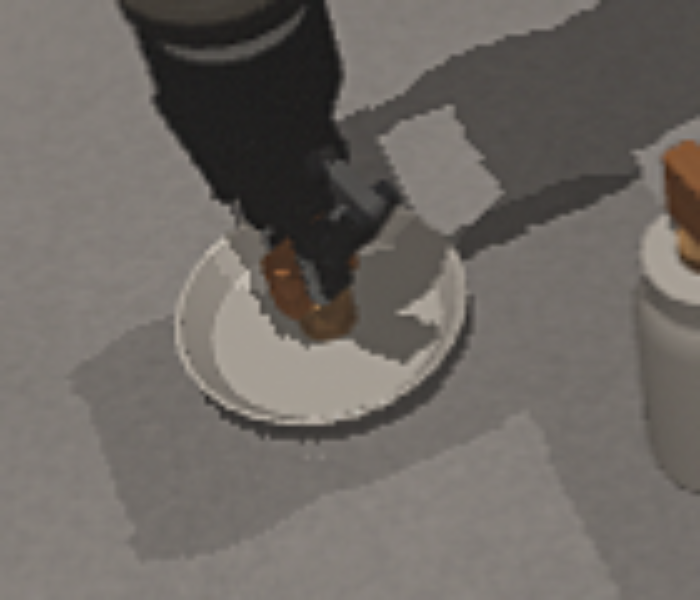

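Contact came exactly at the predicted height (0.0641), and the plug stands on the dish floor at about (330,320). Next I'll open gently and back off straight up.

Run:
```python
from rock import *
command_gripper(0.022,force=20); command_gripper(0.05); rep("open")
r.move_straight([0.5165,-0.2095,0.20],speed=0.1); rep("away")
s=r.read_state(); 
r.reach([0.42,-0.30,0.30],s["eef_rot"])
p,d=optics.get_image("scene"); cv2.imwrite("pics/s6.png",p[:,:,::-1])
p,d=optics.get_image("top"); m=optics.camera_model("top"); cv2.imwrite("pics/t6.png",p[:,:,::-1])
from h import *
P,uv=cloud(m,np.ones(d.shape,bool),d)
k=(np.hypot(P[:,0]-.5165,P[:,1]+.2095)<.05)&(P[:,2]>.045)&(P[:,2]<.1)
print(k.sum(),P[k].mean(0),np.percentile(P[k,2],[5,95]))
```

```text
open 20.49 lean 0.04 [ 0.516  -0.2092  0.0634] F [ 0.1 -0.8  0.1] M [-0.   -0.01  0.02] w 0.0499
away 22.01 lean 0.07 [ 0.5162 -0.2093  0.1993] F [ 0.1 -0.4 -0.1] M [-0.02  0.04 -0.  ] w 0.0499
216 [ 0.51550118 -0.20655956  0.06520365] [0.04771841 0.07149449]
```

View pics/s6.png

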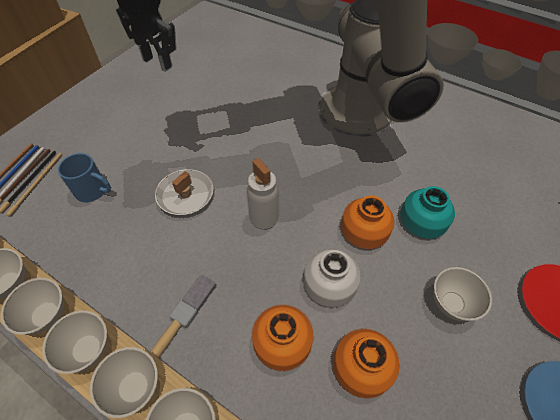

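View pics/t6.png

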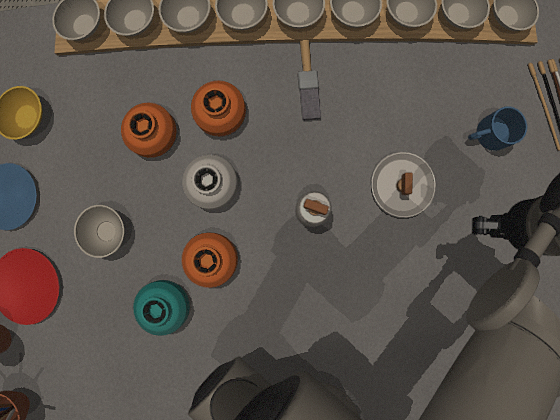

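The stopper stands upright in the dish (scene (183,188), top (406,183)), with its top at z≈0.070 as expected. The squat jar is open at top (208,180), and everything else is where it was. Handing in.

```bash
python3 -c "
from workcell import r
r.hold(0.3); print(r.read_state()['time_s']); r.finish_job()"
```

```text
23.1083
the job is handed in; nothing more can be done
```

The squat white jar is open, and its stopper stands upright near the middle of the shallow white dish. I handed the job in at 23.1 s with the gripper clear.

- **Rocking:** I took the stopper by the flat grip and leaned it about 8.9° to each broad side, twice each way. It rose 2 mm per rock, with forces at or below about 4 N wherever I read them. The lean comes from the gripper's pose. I checked it by eye in one picture, during the first rock, where the stopper leaned with the gripper.
- **Drawing and placing:** I drew it straight up and lowered it until it touched the dish floor. Contact came at the predicted height, so it had not slipped measurably in the grip. I then let go.
- **Last checks:** The final pictures show the jar's mouth empty, the stopper's top at z ≈ 0.07 m as expected, and the tall jar and the look-alikes where they were. No check failed. The views disagreed by only 2–3 mm on the dish centre, which its 104 mm floor easily allows.

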